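# Make up the ink kit to four green jars

### The job

The round white kit tray needs exactly four green ink jars, and one is already in it and stays: count more green jars from the grey mat into the tray until four stand upright inside. Set each one down gently without dropping it, leave the remaining green jars standing upright outside the tray, and leave the amber jars and the tape roll on the mat where they are.

Things in the scene. Friction and masses are not known exactly. Their poses are not given: they have to be found in the camera images.
- mat: Grey craft mat, fixed flat on the desk, 210 mm (its x) by 390 mm (its y), 3 mm thick; jars and a tape roll stand on it. It lies to the robot's left or right. Origin: centre of its underside, z up.
- tray: Round white plastic kit tray, fixed to the desk, 250 mm across outside, rim 18 mm high, wall 5 mm, flat inner floor 240 mm across and 5 mm above the desk, no dividers. It lies on the other side of the robot from the mat. Origin: centre of its underside; z up.
- green1: Ink jar 1 of six identical green ones: round glass-like body 36 mm across from its underside to 36 mm up, a shoulder, then a black screw cap 29 mm across; 58 mm tall in all, 63 to 126 g. Green body, and a 22 mm green dot on top of the cap. Origin: centre of its underside; z up the jar. At the start it stands on the mat, at least 80 mm between centres from its neighbours.
- green2: Ink jar 2 of six identical green ones: round glass-like body 36 mm across from its underside to 36 mm up, a shoulder, then a black screw cap 29 mm across; 58 mm tall in all, 63 to 126 g. Green body, and a 22 mm green dot on top of the cap. Origin: centre of its underside; z up the jar. At the start it stands on the mat, at least 80 mm between centres from its neighbours.
- green3: Ink jar 3 of six identical green ones: round glass-like body 36 mm across from its underside to 36 mm up, a shoulder, then a black screw cap 29 mm across; 58 mm tall in all, 63 to 126 g. Green body, and a 22 mm green dot on top of the cap. Origin: centre of its underside; z up the jar. At the start it stands on the mat, at least 80 mm between centres from its neighbours.
- green4: Ink jar 4 of six identical green ones: round glass-like body 36 mm across from its underside to 36 mm up, a shoulder, then a black screw cap 29 mm across; 58 mm tall in all, 63 to 126 g. Green body, and a 22 mm green dot on top of the cap. Origin: centre of its underside; z up the jar. At the start it stands on the mat, at least 80 mm between centres from its neighbours.
- green5: Ink jar 5 of six identical green ones: round glass-like body 36 mm across from its underside to 36 mm up, a shoulder, then a black screw cap 29 mm across; 58 mm tall in all, 63 to 126 g. Green body, and a 22 mm green dot on top of the cap. Origin: centre of its underside; z up the jar. At the start it stands on the mat, at least 80 mm between centres from its neighbours.
- green6: Ink jar 6 of six identical green ones: round glass-like body 36 mm across from its underside to 36 mm up, a shoulder, then a black screw cap 29 mm across; 58 mm tall in all, 63 to 126 g. Green body, and a 22 mm green dot on top of the cap. Origin: centre of its underside; z up the jar. At the start it already stands in the tray, anywhere within 72 mm of the tray's centre.
- amber1: Ink jar of the other colour (not for the kit): round glass-like body 36 mm across from its underside to 36 mm up, a shoulder, then a black screw cap 29 mm across; 58 mm tall in all, 90 g. Orange-amber body, and a 22 mm orange dot on top of the cap. Origin: centre of its underside; z up the jar. Stands on the mat among the green ones.
- amber2: Ink jar of the other colour (not for the kit): round glass-like body 36 mm across from its underside to 36 mm up, a shoulder, then a black screw cap 29 mm across; 58 mm tall in all, 90 g. Orange-amber body, and a 22 mm orange dot on top of the cap. Origin: centre of its underside; z up the jar. Stands on the mat among the green ones.
- tape: Red tape roll lying flat on the mat among the jars, 58 mm across, 15 mm high. Origin: centre of its underside.
Things that resemble listed ones, but are neither listed nor needed, are in the scene too. What is shaped like the green4 but purple is not meant.

How it is judged:
At the end, for the whole second after the job is handed in: The jar that was in the tray and exactly three more green jars stand in it (axis within 105 mm of its centre), the other two green jars outside (over 130 mm); all six upright within 0.15 rad, slower than 0.03 m/s, undersides at most 12 mm above the desk (angle between each of green1, green2, green3, green4, green5, green6's own z axis and vertical below 0.15 rad and height (world z) of each of green1, green2, green3, green4, green5, green6 below 0.012 m and linear speed of each of green1, green2, green3, green4, green5, green6 below 0.03 m/s and horizontal distance between green6 and tray below 0.105 m and ((horizontal distance between each of green1, green2, green3 and tray below 0.105 m and horizontal distance between each of green4, green5 and tray above 0.13 m) or (horizontal distance between each of green1, green2, green4 and tray below 0.105 m and horizontal distance between each of green3, green5 and tray above 0.13 m) or (horizontal distance between each of green1, green2, green5 and tray below 0.105 m and horizontal distance between each of green3, green4 and tray above 0.13 m) or (horizontal distance between each of green1, green3, green4 and tray below 0.105 m and horizontal distance between each of green2, green5 and tray above 0.13 m) or (horizontal distance between each of green1, green3, green5 and tray below 0.105 m and horizontal distance between each of green2, green4 and tray above 0.13 m) or (horizontal distance between each of green1, green4, green5 and tray below 0.105 m and horizontal distance between each of green2, green3 and tray above 0.13 m) or (horizontal distance between each of green1, green5 and tray above 0.13 m and horizontal distance between each of green2, green3, green4 and tray below 0.105 m) or (horizontal distance between each of green1, green4 and tray above 0.13 m and horizontal distance between each of green2, green3, green5 and tray below 0.105 m) or (horizontal distance between each of green1, green3 and tray above 0.13 m and horizontal distance between each of green2, green4, green5 and tray below 0.105 m) or (horizontal distance between each of green1, green2 and tray above 0.13 m and horizontal distance between each of green3, green4, green5 and tray below 0.105 m))); the robot touches nothing.
It fails at once if an amber ink jar or the tape roll is moved by more than 30 mm (distance of any of amber1, amber2, tape from where it was at the start of the episode above 0.03 m).
It fails at once if a green jar is dropped or thrown: it moves faster than 0.7 m/s (a free fall of 25 mm) with no finger touching it ((linear speed of green1 above 0.7 m/s and contact force between the fingers and green1 below 0.05 N) or (linear speed of green2 above 0.7 m/s and contact force between the fingers and green2 below 0.05 N) or (linear speed of green3 above 0.7 m/s and contact force between the fingers and green3 below 0.05 N) or (linear speed of green4 above 0.7 m/s and contact force between the fingers and green4 below 0.05 N) or (linear speed of green5 above 0.7 m/s and contact force between the fingers and green5 below 0.05 N) or (linear speed of green6 above 0.7 m/s and contact force between the fingers and green6 below 0.05 N)).
It also fails if it takes over 64 s, if anything falls off the work surface, if the arm or the gripper's body presses on something with over 40 N, if the wrist force passes 120 N, or if a joint passes its speed limit or range.

### The arm

A 7-joint arm with a two-finger parallel gripper is mounted at the origin on the work surface. World frame = base frame: x ahead of the robot, y to its left, z up, the work surface at z = 0. Lengths are in m, angles in rad, forces in N, time in s.
With the tool pointing down it reaches from about 0.35 to 0.9 m from the base axis. Payload 8.1 kg.
Tool frame: the origin (TCP) lies at the centre of the arm's flange, where the gripper is bolted on; the fingertips stand 178 mm ahead of it and the grasp point (between the pads) lies 159 mm ahead of it; z points along the fingers, y is the line along which they close (so a half turn about z gives the same grasp; the last joint's range is limited). The gripper opens to 92 mm and grips with 3 to 60 N. Pads are 19 mm wide; open, the fingers measure 130 mm over their backs; the gripper's body (75 mm by 190 mm) begins 47 mm behind the grasp point.
Start: joints at [-1.262, 0.434, 0.025, 1.573, -0.012, 1.134, -0.075], TCP at [0.25, 0.573, 0.405] pointing down, gripper open.
Joint ranges: [-2.62, 2.62], [-0.44, 2.09], [-1.27, 1.32], [0.08, 2.57], [-1.32, 4.46], [0.12, 2], [-2.74, 2.74]. Speed limits (rad/s): [2.22, 2.22, 3.01, 3.01, 3.14, 3.14, 3.14].

### API

Orientations are given as a rotation vector (axis times angle).
In Python, from cell import ctrl, cams gives the robot as it stands.
- The arm moves only by the shell command python3 -m handwheel 'ROWS' [OPENING] [FORCE]. ROWS is JSON, a list of rows, each a list of 4 numbers: the shift along the world's x, y, z in units of 0.3 m (1.0 is 0.3 m), then the turn about the world's z in units of 180 degrees (1.0 is 180 degrees). In form: [[dx, dy, dz, roll], ...]. A call has 1 to 5 rows; each row is the pose to reach, as a shift and turn from the pose commanded when the call began, turning the shorter way round; what a row does not reach only later rows make up. A row lasts 1/8 s, in which the tool goes at most 62.5 mm and 10.7 degrees, less where a joint would pass 70% of its speed; a pose out of reach is approached as far as the arm can. A call with a number of a shift or a turn outside -1 to 1 is refused whole. A call with a gripper value outside its range is refused whole. OPENING is the opening, from 0 (shut) to 1 (fully open), set as the call begins (- or left out, the last holds). The fingers move at their own pace and stop on an object; FORCE is the grip in N (left out, the last holds). Time passes only in rows, so rows that repeat a pose let the fingers close. It gives the time, the measured TCP pose, the force, the opening and the grip force at its end, in the units of the state.
- ctrl.observe(): the state, without advancing time (a new reading comes with each control period).
- cams.read_camera(name): name is "scene" or "side" or "wrist"; returns the picture (384x512x3 uint8, blue, green, red); there is no depth.
- cams.calibration(name): a dict with "fovy" (degrees; the focal length in pixels is half the picture's height over the tangent of half this angle, whatever the lens; pixels are square), "cx", "cy" (the principal point, pixels), "R" (3x3) and "t" (3): a world point X has camera coordinates R X + t. Camera axes: x right, y down, z forward; pixel columns grow to the right and rows downward; lengths in m; the calibration is good to about 2 mm. A picture is of the moment at which its call begins: read the wrist's pose just before it. calibration takes no time and is no camera call; for the wrist camera it gives the pose at the moment of the call.
- ctrl.finish_job(): hands the job in; it is judged then, once.
Trained networks look in the newest picture that a camera, given by its name, has taken for a name from the list of things; names that differ only in an ending like _2 or _b are one class to them, and where a whole thing is asked for, a point or a joint stands for the part that bears it (a point fixed in the world has none). Each returns a list of dicts, best first, with "conf" (0 to 1); they miss things now and then, are a little off and sometimes report something else, mostly with a low value. They report only what shows in the picture. A call takes as long as a camera call. They do not tell look-alikes from the thing itself.
- cams.spot_in(camera, query): "centre" ([column, row] in pixels, amid what is visible of it).
The state is a dict: "time": time; "joints": joint angles; "dq": joint speeds; "joint_torque": joint torques, N m; "eef_pos": TCP position; "eef_rot": TCP orientation; "ft_force": force on the tool from outside, world axes, zero at the start; "wrist_torque": the same for the moment, N m; "grip_width": opening from 0.0 (shut) to 1.0 (fully open); "grasp_force": force on a finger pad.
Only numpy, scipy, OpenCV 4.12 (cv2) and the standard library are available. Lean on these libraries where they do the work, as an engineer would, in place of code of your own. Each camera call takes 0.05 s, during which the arm holds its last target. There are 200 camera calls.

## Working session

There is one attempt and no reset: what is moved stays moved. The work goes in short steps, Python scripts to look and compute and a shell command to move; the robot and the scene stay as the last step left them, time stands still between calls to the robot, and variables do not carry over. Pictures are saved under pics/ and viewed, at most 10 in all, crops included, and the job is handed in when it is done.

```bash
mkdir -p pics; ls; python3 - <<'E'
from cell import ctrl, cams
import cv2,numpy as np
s=ctrl.observe();print(s['time'],s['eef_pos'],s['eef_rot'],s['grip_width'])
a=[]
for n in('scene','side'):
    a.append(cams.read_camera(n))
    c=cams.calibration(n);print(n,c)
    for q in('green1','amber1','tape','tray','mat'):
        print(q,[(np.round(d['centre']).tolist(),round(d['conf'],2)) for d in cams.spot_in(n,q)])
cv2.imwrite('pics/a.png',cv2.resize(a[0],(800,600)))
cv2.imwrite('pics/b.png',cv2.resize(a[1],(800,600)))
E
```

```text
pics
0.0 [0.25009821 0.57252359 0.40394125] [-6.42346190e-01 -3.07503583e+00  2.49021321e-03] 0.9996763767721069
scene {'fovy': 54.44403153518635, 'cx': 254.80616563309897, 'cy': 194.56450646283466, 'R': array([[-0.69986461,  0.71422277,  0.00868095],
       [ 0.60206399,  0.59641285, -0.53085842],
       [-0.38432861, -0.36630253, -0.84741606]]), 't': array([ 0.33083589, -0.24906144,  1.17617144])}
green1 [([269.0, 264.0], 0.84), ([308.0, 293.0], 0.83), ([305.0, 192.0], 0.76), ([203.0, 165.0], 0.72), ([328.0, 261.0], 0.7), ([268.0, 215.0], 0.65), ([296.0, 238.0], 0.63), ([284.0, 176.0], 0.51)]
amber1 [([240.0, 245.0], 0.82), ([370.0, 290.0], 0.73)]
tape [([346.0, 318.0], 0.64)]
tray [([188.0, 180.0], 0.7)]
mat [([303.0, 274.0], 0.95)]
side {'fovy': 56.308999497675806, 'cx': 254.70651249392967, 'cy': 197.2376907877344, 'R': array([[ 0.84150123, -0.53999379, -0.01680447],
       [-0.32475099, -0.48072933, -0.81451587],
       [ 0.43175511,  0.69087338, -0.57989784]]), 't': array([-0.41353958,  0.17158798,  0.61149086])}
green1 [([182.0, 195.0], 0.94), ([235.0, 183.0], 0.9), ([196.0, 211.0], 0.87), ([219.0, 169.0], 0.79), ([248.0, 158.0], 0.76), ([303.0, 239.0], 0.61), ([226.0, 144.0], 0.55), ([199.0, 150.0], 0.53)]
amber1 [([181.0, 137.0], 0.82), ([271.0, 172.0], 0.66), ([236.0, 184.0], 0.26)]
tape [([213.0, 138.0], 0.69)]
tray [([327.0, 249.0], 0.57)]
mat [([230.0, 178.0], 0.77)]
```

View pics/a.png

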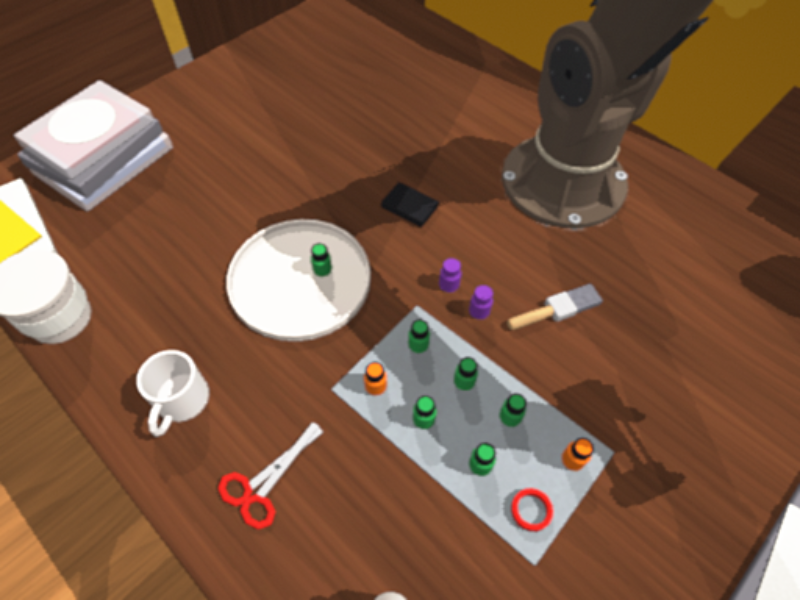

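View pics/b.png

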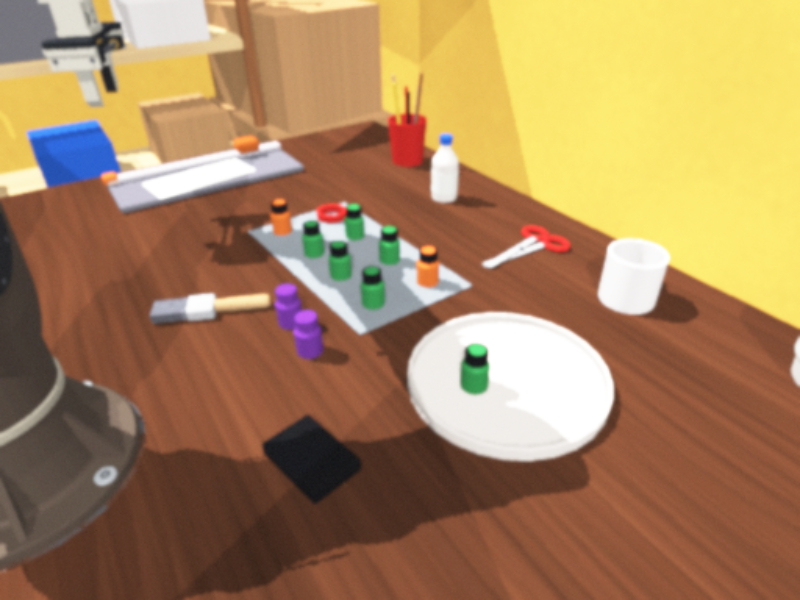

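The pictures show five green jars and two amber ones on the mat. In the scene view (800×600) the greens are at (419,335), (466,373), (513,409), (424,411) and (483,459), and the ambers at (375,378) and (578,453). The tape is at (532,509). One green stands in the tray at (320,258). The two purple look-alikes at (450,274) and (482,301) are off the mat and not meant.

```bash
cat > h.py <<'E'
from cell import ctrl, cams
import cv2,numpy as np
from scipy.spatial.transform import Rotation as Ro
def K(c):
    f=192/np.tan(np.radians(c['fovy']/2)); return np.array([[f,0,c['cx']],[0,f,c['cy']],[0,0,1]])
def ray(c,p,z):
    d=c['R'].T@np.linalg.solve(K(c),[p[0],p[1],1]); o=-c['R'].T@c['t']; return o+d*(z-o[2])/d[2]
def proj(c,X):
    q=K(c)@(c['R']@X+c['t']); return q[:2]/q[2]
def tri(cs,ps):
    P=[K(c)@np.c_[c['R'],c['t']] for c in cs]
    X=cv2.triangulatePoints(P[0],P[1],np.array(ps[0],float),np.array(ps[1],float))[:,0]; return X[:3]/X[3]
E
cat > m.py <<'E'
from h import *
names=('scene','side'); cs=[cams.calibration(n) for n in names]; D=[]
ims=[]
for n in names:
    im=cams.read_camera(n);ims.append(im)
    D.append({q:[d['centre'] for d in cams.spot_in(n,q)] for q in('green1','amber1','tape')})
def gd(im,p):
    h=cv2.cvtColor(im,cv2.COLOR_BGR2HSV)[int(p[1])+2:int(p[1])+6,int(p[0])-2:int(p[0])+3].reshape(-1,3); return np.median(h[:,0])
for q in D[0]:
    for a in D[0][q]:
        best=None
        for b in D[1][q]:
            X=tri(cs,(a,b)); e=max(np.linalg.norm(proj(c,X)-p) for c,p in zip(cs,(a,b)))
            if -.01<X[2]<.08 and e<5 and (best is None or e<best[0]): best=(e,X,b)
        R=ray(cs[0],a,.032 if q!='tape' else .012)
        print(q,np.round(a),'hue',gd(ims[0],a),'ray',np.round(R[:2],3),'tri',None if best is None else (np.round(best[1],3),round(best[0],1)))
# tray: white rim ellipse, scene
for im,c,s in zip(ims,cs,((188,180),(327,249))):
    h=cv2.cvtColor(im,cv2.COLOR_BGR2HSV); m=((h[...,1]<70)&(h[...,2]>110)).astype(np.uint8)
    n,l,st,ce=cv2.connectedComponentsWithStats(m); k=l[s[1],s[0]]
    ct=max(cv2.findContours((l==k).astype(np.uint8),0,cv2.CHAIN_APPROX_NONE)[0],key=len)[:,0]
    P=np.array([ray(c,p,.018)[:2] for p in ct]); (x,y),r=cv2.minEnclosingCircle((P*1000).astype(np.float32))
    print('tray',x,y,r,st[k])
s=ctrl.observe();print(s['time'],s['eef_pos'],Ro.from_rotvec(s['eef_rot']).as_matrix().round(3),s['joints'])
E
python3 m.py
```

```text
green1 [269. 265.] hue 68.0 ray [0.573 0.145] tri (array([0.569, 0.145, 0.024]), np.float64(0.9))
green1 [332. 261.] hue 68.0 ray [0.461 0.243] tri (array([0.467, 0.242, 0.036]), np.float64(1.9))
green1 [299. 238.] hue 68.0 ray [0.47  0.149] tri (array([0.469, 0.147, 0.028]), np.float64(0.4))
green1 [307. 192.] hue 140.0 ray [0.355 0.077] tri (array([0.355, 0.077, 0.033]), np.float64(0.1))
green1 [307. 293.] hue 68.0 ray [0.562 0.252] tri (array([0.555, 0.253, 0.021]), np.float64(1.8))
green1 [206. 167.] hue 68.0 ray [ 0.488 -0.172] tri (array([ 0.485, -0.179,  0.022]), np.float64(0.3))
amber1 [237. 243.] hue 12.0 ray [0.587 0.051] tri (array([0.583, 0.051, 0.028]), np.float64(1.1))
amber1 [368. 292.] hue 13.0 ray [0.463 0.349] tri (array([0.463, 0.348, 0.024]), np.float64(1.6))
tape [347. 318.] hue 101.0 ray [0.536 0.349] tri (array([0.546, 0.344, 0.013]), np.float64(4.7))
tray 531.4113159179688 -187.9697265625 130.8177032470703 [ 144  140   93   78 5484]
tray 523.8742065429688 -196.4400634765625 133.96127319335938 [ 260  199  133   97 9598]
1.0 [0.25019794 0.57272129 0.40472477] [[-0.916  0.4    0.   ]
 [ 0.4    0.916 -0.   ]
 [-0.    -0.    -1.   ]] [-1.26157871  0.434499    0.02501255  1.57324603 -0.01159752  1.13401316
 -0.07508678]
```

```bash
python3 -m handwheel '[[0.5,-0.9,0.1,0.13],[0.5,-0.9,0.1,0.13],[0.5,-0.9,0.1,0.13],[0.5,-0.9,0.1,0.13],[0.5,-0.9,0.1,0.13]]' 0.65 15 && python3 -m handwheel '[[0.3,-0.5,0,0],[0.3,-0.5,0,0],[0.3,-0.5,0,0],[0.3,-0.5,0,0]]'; cat > w.py <<'E'
from h import *
import sys
c=cams.calibration('wrist');im=cams.read_camera('wrist')
s=ctrl.observe();print(s['time'],s['eef_pos'].round(4),Ro.from_rotvec(s['eef_rot']).as_matrix().round(3).tolist(),round(s['grip_width'],3))
h=cv2.cvtColor(im,cv2.COLOR_BGR2HSV)
def blobs(lo,hi,z,nm,amin=60):
    m=cv2.inRange(h,(lo,100,60),(hi,255,255)); n,l,st,ce=cv2.connectedComponentsWithStats(m)
    for i in range(1,n):
        if st[i,4]>amin: print(nm,ce[i].round(),st[i,2:].tolist(),'top',ray(c,ce[i],z)[:2].round(4))
blobs(50,85,.061,'green');blobs(8,20,.061,'amber')
cv2.imwrite(sys.argv[1],cv2.resize(im,(800,600)))
E
python3 w.py pics/c.png
```

```text
time: 1.62
eef_pos: [0.401, 0.3007, 0.4352]
eef_rot: [0.006, 3.141, 0.001]
ft_force: [1.0, 0.3, 0.8]
grip_width: 0.651
grasp_force: 0.0
time: 2.12
eef_pos: [0.4919, 0.1486, 0.435]
eef_rot: [0.017, 3.14, -0.002]
ft_force: [-0.0, 1.2, -0.3]
grip_width: 0.65
grasp_force: 0.0
2.175 [0.4908 0.1511 0.4348] [[-1.0, 0.007, 0.0], [0.007, 1.0, -0.0], [-0.0, -0.0, -1.0]] 0.653
green [319. 134.] [30, 29, 300] top [0.46   0.2231]
green [255. 142.] [28, 29, 556] top [0.469  0.1483]
green [179. 146.] [34, 30, 652] top [0.4723 0.0581]
green [331. 142.] [20, 21, 332] top [0.4695 0.2383]
green [ 15. 155.] [31, 30, 662] top [ 0.4813 -0.1381]
green [329. 198.] [30, 29, 383] top [0.5392 0.2399]
green [254. 203.] [26, 25, 333] top [0.5445 0.146 ]
green [340. 213.] [20, 17, 266] top [0.5592 0.2542]
green [253. 219.] [19, 18, 267] top [0.5664 0.1451]
amber [280.  80.] [512, 251, 63630] top [0.4002 0.1769]
amber [404. 125.] [37, 30, 561] top [0.451  0.3209]
amber [189. 211.] [30, 19, 319] top [0.5544 0.0641]
amber [144. 265.] [22, 54, 570] top [ 0.6305 -0.0011]
amber [260. 246.] [104, 13, 916] top [0.6039 0.1539]
amber [366. 266.] [22, 54, 597] top [0.6342 0.2944]
amber [297. 300.] [314, 35, 6162] top [0.6863 0.2037]
```

View pics/c.png

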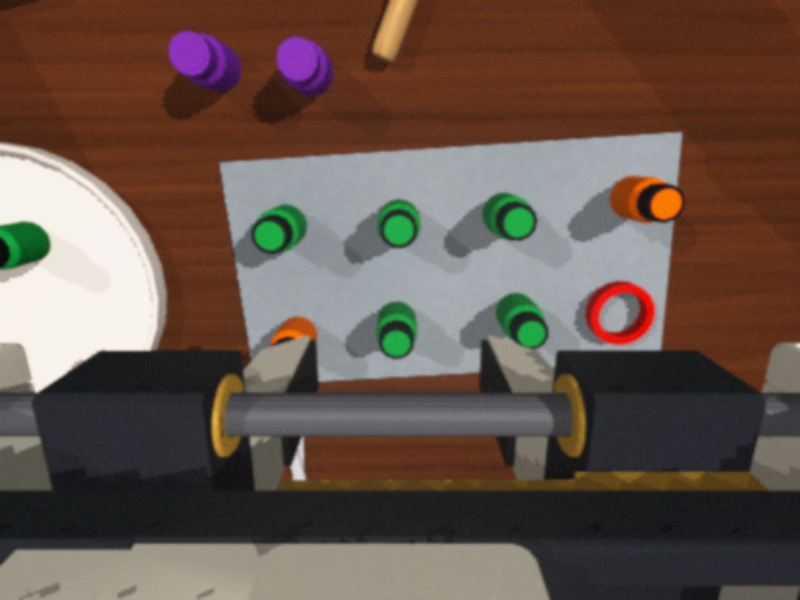

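The wrist view shows five greens on the mat. The dots of three of them, in 800×600 pixels, are A (271,232), B (398,223) and C (396,338). The two purple jars are off the mat, and green6 is in the tray at the left edge. A is at about (0.475, 0.0515), B at (0.470, 0.148) and C at (0.566, 0.145), which agrees with the triangulation. I'll pick A first.

```bash
python3 -m handwheel '[[-0.05,-0.335,-0.15,0],[-0.05,-0.335,-0.15,0],[-0.05,-0.335,-0.3,0],[-0.05,-0.335,-0.45,0],[-0.05,-0.335,-0.55,0]]' && python3 - <<'E'
from h import *
c=cams.calibration('wrist');im=cams.read_camera('wrist');s=ctrl.observe();print(s['eef_pos'])
h=cv2.cvtColor(im,cv2.COLOR_BGR2HSV);m=cv2.inRange(h,(50,100,60),(85,255,255));n,l,st,ce=cv2.connectedComponentsWithStats(m)
for i in range(1,n):
    if st[i,4]>60: print(ce[i].round(),st[i].tolist(),ray(c,ce[i],.061)[:2].round(4),ray(c,ce[i],.035)[:2].round(4))
E
```

```text
time: 2.8
eef_pos: [0.4743, 0.0539, 0.2681]
eef_rot: [-0.002, -3.14, -0.001]
ft_force: [-0.2, 0.2, -0.4]
grip_width: 0.65
grasp_force: 0.0
[0.47336547 0.05380885 0.26538012]
[480. 186.] [453, 164, 59, 55, 1993] [0.4552 0.2   ] [0.463  0.2203]
[367. 189.] [346, 169, 59, 55, 1314] [0.4568 0.1268] [0.4648 0.137 ]
[250. 190.] [226, 174, 48, 42, 920] [0.4572 0.051 ] [0.4652 0.0507]
[397. 212.] [379, 197, 36, 29, 830] [0.4727 0.148 ] [0.4829 0.1611]
[  2. 209.] [0, 198, 6, 21, 98] [ 0.4704 -0.1133] [ 0.4803 -0.1367]
[249. 218.] [232, 202, 35, 33, 893] [0.4772 0.0499] [0.488  0.0493]
```

```bash
python3 -m handwheel '[[0.01,-0.01,-0.1,0],[0.01,-0.01,-0.2,0],[0.01,-0.01,-0.26,0],[0.01,-0.01,-0.26,0]]' && python3 -m handwheel '[[0,0,0,0],[0,0,0,0],[0,0,0,0],[0,0,0,0]]' 0.2 20
```

```text
time: 3.35
eef_pos: [0.4778, 0.0505, 0.1914]
eef_rot: [-0.003, -3.14, -0.001]
ft_force: [0.4, 0.0, -0.1]
grip_width: 0.65
grasp_force: 0.0
time: 3.85
eef_pos: [0.4785, 0.0494, 0.1925]
eef_rot: [0.005, 3.14, 0.001]
ft_force: [-1.2, 0.8, 7.9]
grip_width: 0.383
grasp_force: 20.0
```

```bash
python3 -m handwheel '[[0,0,0.12,0],[0,0,0.3,0],[0.0,0,0.48,0],[0.04,-0.12,0.5,0],[0.1,-0.3,0.5,0]]' && python3 -m handwheel '[[0.06,-0.18,0,0],[0.12,-0.36,0,0],[0.19,-0.54,0,0],[0.22,-0.65,0,0],[0.22,-0.65,0,0]]' && python3 w.py pics/d.png
```

```text
time: 4.47
eef_pos: [0.5086, -0.0401, 0.3433]
eef_rot: [-0.001, 3.139, 0.002]
ft_force: [0.9, 0.7, -0.1]
grip_width: 0.384
grasp_force: 20.0
time: 5.1
eef_pos: [0.5737, -0.2392, 0.3415]
eef_rot: [-0.013, -3.141, 0.003]
ft_force: [-0.2, 0.9, -0.9]
grip_width: 0.385
grasp_force: 20.0
5.15 [ 0.5737 -0.237   0.3414] [[-1.0, 0.006, -0.001], [0.006, 1.0, -0.0], [0.001, -0.0, -1.0]] 0.386
green [311.  86.] [31, 40, 373] top [ 0.4904 -0.1927]
green [331.  84.] [29, 29, 651] top [ 0.4891 -0.1767]
green [255. 221.] [71, 55, 2094] top [ 0.6104 -0.2404]
green [255. 288.] [51, 22, 853] top [ 0.6818 -0.2407]
amber [127. 121.] [255, 249, 28782] top [ 0.5172 -0.3482]
amber [448. 116.] [148, 252, 18789] top [ 0.516 -0.076]
amber [81.  7.] [35, 12, 130] top [ 0.4313 -0.373 ]
amber [106.  10.] [18, 16, 70] top [ 0.4333 -0.3536]
amber [49.  8.] [30, 11, 107] top [ 0.4314 -0.3976]
amber [ 21. 194.] [38, 19, 199] top [ 0.5815 -0.4528]
amber [186. 266.] [15, 54, 443] top [ 0.6565 -0.3078]
amber [324. 266.] [14, 54, 455] top [ 0.6575 -0.1734]
amber [ 30. 246.] [22, 11, 103] top [ 0.634  -0.4554]
amber [ 55. 246.] [23, 7, 76] top [ 0.6348 -0.4323]
amber [336. 303.] [349, 35, 4860] top [ 0.7006 -0.1583]
amber [ 49. 286.] [42, 14, 145] top [ 0.6787 -0.4465]
amber [ 49. 301.] [21, 11, 98] top [ 0.6966 -0.4502]
amber [437. 379.] [40, 9, 313] top [ 0.8004 -0.0407]
```

View pics/d.png

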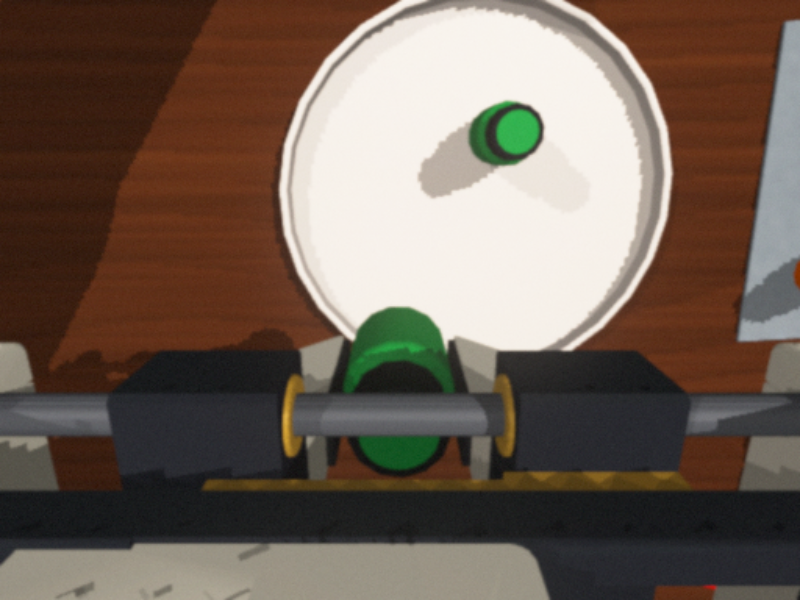

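The jar is held upright over the tray. Green6 is at (516,132), about (0.489, −0.177), and the tray's rim spans columns 280 to 672, so its centre is near y −0.192 as estimated. I'll lower at (0.574, −0.237).

```bash
python3 -m handwheel '[[0,0,-0.18,0],[0,0,-0.34,0],[0,0,-0.43,0],[0,0,-0.47,0],[0,0,-0.485,0]]' && python3 -m handwheel '[[0,0,0,0],[0,0,-0.003,0],[0,0,-0.003,0]]' && python3 -m handwheel '[[0,0,0,0],[0,0,0,0],[0,0,0,0]]' 0.55
```

```text
time: 5.78
eef_pos: [0.5744, -0.235, 0.1963]
eef_rot: [0.004, 3.142, 0.001]
ft_force: [0.3, -1.1, -0.9]
grip_width: 0.38
grasp_force: 20.0
time: 6.15
eef_pos: [0.5744, -0.2358, 0.1961]
eef_rot: [0.006, 3.14, -0.0]
ft_force: [-0.1, 0.2, -0.7]
grip_width: 0.381
grasp_force: 20.0
time: 6.52
eef_pos: [0.5742, -0.2358, 0.1954]
eef_rot: [0.006, 3.141, -0.0]
ft_force: [-0.0, 0.4, -0.8]
grip_width: 0.549
grasp_force: 0.0
```

```bash
python3 -m handwheel '[[0,0,0.18,0],[0,0,0.38,0],[-0.03,0.1,0.4,0],[-0.07,0.28,0.4,0],[-0.12,0.47,0.4,0]]' && python3 -m handwheel '[[-0.06,0.2,0,0],[-0.12,0.4,0,0],[-0.18,0.6,0,0],[-0.22,0.78,0,0],[-0.22,0.81,-0.05,0]]' 0.65 && python3 -m handwheel '[[0,0,-0.1,0],[0,0,-0.1,0]]' && python3 w.py pics/e.png | grep -v amber
```

```text
time: 7.15
eef_pos: [0.5378, -0.0937, 0.3157]
eef_rot: [0.007, 3.14, 0.0]
ft_force: [0.6, 0.7, 0.2]
grip_width: 0.55
grasp_force: 0.0
time: 7.78
eef_pos: [0.4714, 0.1526, 0.301]
eef_rot: [-0.005, 3.14, 0.004]
ft_force: [0.6, -1.1, 0.4]
grip_width: 0.648
grasp_force: 0.0
time: 8.02
eef_pos: [0.4715, 0.1473, 0.2687]
eef_rot: [-0.007, -3.138, 0.003]
ft_force: [-0.2, -0.2, 0.7]
grip_width: 0.65
grasp_force: 0.0
8.075 [0.4721 0.1472 0.2698] [[-1.0, 0.005, -0.002], [0.005, 1.0, -0.001], [0.002, -0.001, -1.0]] 0.653
green [364. 187.] [59, 53, 1272] top [0.4525 0.2178]
green [257. 189.] [47, 41, 905] top [0.4538 0.1481]
green [393. 210.] [36, 30, 888] top [0.4687 0.2384]
green [257. 218.] [35, 32, 881] top [0.4737 0.1482]
green [254. 292.] [41, 28, 985] top [0.5315 0.1457]
```

```bash
python3 -m handwheel '[[0.005,0.003,-0.1,0],[0.005,0.003,-0.2,0],[0.005,0.003,-0.26,0],[0.005,0.003,-0.26,0]]' && python3 -m handwheel '[[0,0,0,0],[0,0,0,0],[0,0,0,0],[0,0,0,0]]' 0.2 20 && python3 -m handwheel '[[0,0,0.12,0],[0,0,0.3,0],[0.0,0,0.48,0],[0.02,-0.15,0.5,0],[0.06,-0.33,0.5,0]]'
```

```text
time: 8.57
eef_pos: [0.4739, 0.1484, 0.1923]
eef_rot: [-0.008, -3.141, 0.001]
ft_force: [0.5, 0.0, 0.3]
grip_width: 0.653
grasp_force: 0.0
time: 9.07
eef_pos: [0.474, 0.1492, 0.1931]
eef_rot: [0.006, 3.14, 0.001]
ft_force: [0.2, -0.8, 7.5]
grip_width: 0.384
grasp_force: 20.0
time: 9.7
eef_pos: [0.4917, 0.0502, 0.3437]
eef_rot: [0.0, 3.139, 0.002]
ft_force: [0.1, 0.3, -0.8]
grip_width: 0.382
grasp_force: 20.0
```

```bash
python3 -m handwheel '[[0.08,-0.19,0,0],[0.16,-0.38,0,0],[0.24,-0.56,0,0],[0.275,-0.655,0,0],[0.275,-0.655,0,0]]' && python3 -m handwheel '[[0,0,-0.18,0],[0,0,-0.34,0],[0,0,-0.43,0],[0,0,-0.47,0],[0,0,-0.488,0]]' && python3 -m handwheel '[[0,0,0,0],[0,0,-0.003,0],[0,0,-0.003,0]]'
```

```text
time: 10.32
eef_pos: [0.5741, -0.1493, 0.3422]
eef_rot: [-0.012, -3.141, 0.002]
ft_force: [-0.8, -0.2, -0.6]
grip_width: 0.383
grasp_force: 20.0
time: 10.95
eef_pos: [0.5743, -0.1457, 0.196]
eef_rot: [0.004, 3.142, 0.001]
ft_force: [-0.4, -0.8, -0.9]
grip_width: 0.383
grasp_force: 20.0
time: 11.32
eef_pos: [0.5744, -0.1464, 0.1957]
eef_rot: [0.006, 3.14, -0.0]
ft_force: [-0.3, 0.2, -1.3]
grip_width: 0.384
grasp_force: 20.0
```

```bash
python3 -m handwheel '[[0,0,0,0],[0,0,0,0],[0,0,0,0]]' 0.55 && python3 -m handwheel '[[0,0,0.18,0],[0,0,0.38,0],[0,0.12,0.4,0],[0,0.3,0.4,0],[-0.01,0.48,0.4,0]]' && python3 -m handwheel '[[0,0.2,0,0],[0,0.38,0,0],[-0.01,0.49,0,0],[-0.01,0.49,-0.15,0],[-0.01,0.49,-0.15,0]]' 0.65 && python3 w.py pics/f.png | grep -v amber
```

```text
time: 11.7
eef_pos: [0.5742, -0.1464, 0.1951]
eef_rot: [0.006, 3.141, -0.0]
ft_force: [0.8, -0.3, 0.3]
grip_width: 0.545
grasp_force: 0.0
time: 12.32
eef_pos: [0.5712, -0.001, 0.3155]
eef_rot: [0.007, 3.141, 0.0]
ft_force: [1.3, 0.2, 0.3]
grip_width: 0.551
grasp_force: 0.0
time: 12.95
eef_pos: [0.5667, 0.1447, 0.2676]
eef_rot: [-0.004, -3.136, 0.003]
ft_force: [-1.6, -0.3, 0.7]
grip_width: 0.65
grasp_force: 0.0
13.0 [0.5677 0.1441 0.2694] [[-1.0, 0.004, -0.003], [0.004, 1.0, -0.001], [0.003, -0.001, -1.0]] 0.645
green [377.  67.] [57, 60, 1467] top [0.4745 0.2153]
green [418.  58.] [41, 43, 1360] top [0.4694 0.2383]
green [388. 182.] [63, 55, 1419] top [0.5439 0.2298]
green [256. 186.] [48, 41, 878] top [0.5465 0.1451]
green [422. 205.] [35, 33, 923] top [0.5593 0.254 ]
green [257. 215.] [36, 33, 890] top [0.5661 0.1453]
```

```bash
python3 -m handwheel '[[-0.003,0.003,-0.1,0],[-0.003,0.003,-0.2,0],[-0.003,0.003,-0.26,0],[-0.003,0.003,-0.26,0]]' && python3 -m handwheel '[[0,0,0,0],[0,0,0,0],[0,0,0,0],[0,0,0,0]]' 0.2 20 && python3 -m handwheel '[[0,0,0.12,0],[0,0,0.3,0],[0.0,0,0.48,0],[-0.02,-0.15,0.5,0],[-0.06,-0.33,0.5,0]]'
```

```text
time: 13.5
eef_pos: [0.5674, 0.145, 0.192]
eef_rot: [-0.007, -3.141, 0.001]
ft_force: [0.7, -0.3, 0.4]
grip_width: 0.649
grasp_force: 0.0
time: 14.0
eef_pos: [0.5676, 0.1457, 0.1928]
eef_rot: [0.005, 3.14, 0.001]
ft_force: [0.0, -0.3, 7.3]
grip_width: 0.384
grasp_force: 20.0
time: 14.62
eef_pos: [0.5495, 0.0465, 0.3433]
eef_rot: [0.001, 3.139, 0.001]
ft_force: [0.1, 0.1, -0.0]
grip_width: 0.389
grasp_force: 20.0
```

```bash
python3 -m handwheel '[[-0.04,-0.19,0,0],[-0.08,-0.39,0,0],[-0.12,-0.58,0,0],[-0.16,-0.78,0,0],[-0.2,-0.95,0,0]]' && python3 -m handwheel '[[0,-0.03,0,0],[0,-0.03,-0.16,0],[0,-0.03,-0.32,0],[0,-0.03,-0.41,0],[0,-0.03,-0.46,0]]' && python3 -m handwheel '[[0,0,-0.028,0],[0,0,-0.03,0],[0,0,-0.03,0]]'
```

```text
time: 15.25
eef_pos: [0.4884, -0.2407, 0.3423]
eef_rot: [0.007, 3.141, -0.0]
ft_force: [0.7, -0.1, -0.5]
grip_width: 0.387
grasp_force: 20.0
time: 15.88
eef_pos: [0.4893, -0.2464, 0.2026]
eef_rot: [-0.004, -3.14, -0.002]
ft_force: [0.1, 0.8, 0.0]
grip_width: 0.387
grasp_force: 20.0
time: 16.25
eef_pos: [0.4897, -0.2476, 0.1959]
eef_rot: [0.005, 3.14, -0.001]
ft_force: [-0.7, -0.3, -0.8]
grip_width: 0.387
grasp_force: 20.0
```

```bash
python3 -m handwheel '[[0,0,-0.002,0],[0,0,-0.002,0],[0,0,-0.002,0]]' 0.53 && python3 -m handwheel '[[0,0,0.18,0],[0,0,0.38,0],[0,0,0.58,0],[0.1,0,0.75,0],[0.3,0.1,0.75,0]]' && python3 -m handwheel '[[0.15,0.05,0,0],[0.2,0.05,0,0],[0.2,0.05,0,0]]' && python3 m.py && python3 w.py pics/g.png | grep -v amber
```

```text
time: 16.62
eef_pos: [0.4893, -0.2475, 0.1946]
eef_rot: [0.005, 3.141, -0.0]
ft_force: [0.1, 1.0, -0.3]
grip_width: 0.53
grasp_force: 0.0
time: 17.25
eef_pos: [0.575, -0.2231, 0.4254]
eef_rot: [0.015, 3.133, -0.006]
ft_force: [1.1, -0.3, -0.8]
grip_width: 0.528
grasp_force: 0.0
time: 17.62
eef_pos: [0.6358, -0.204, 0.4187]
eef_rot: [-0.004, -3.141, 0.0]
ft_force: [-0.8, 0.0, 0.0]
grip_width: 0.529
grasp_force: 0.0
green1 [185. 154.] hue 67.5 ray [ 0.499 -0.248] tri (array([ 0.495, -0.247,  0.029]), np.float64(2.2))
green1 [308. 193.] hue 139.5 ray [0.355 0.08 ] tri (array([0.354, 0.08 , 0.031]), np.float64(0.1))
green1 [329. 260.] hue 69.0 ray [0.465 0.238] tri (array([0.465, 0.238, 0.035]), np.float64(0.4))
green1 [188. 193.] hue 68.0 ray [ 0.578 -0.142] tri (array([ 0.578, -0.148,  0.027]), np.float64(1.6))
green1 [206. 165.] hue 68.0 ray [ 0.483 -0.179] tri (array([ 0.483, -0.183,  0.027]), np.float64(1.2))
green1 [284. 175.] hue 139.5 ray [ 0.357 -0.002] tri (array([ 0.35 , -0.001,  0.029]), np.float64(2.9))
green1 [168. 172.] hue 68.0 ray [ 0.573 -0.234] tri (array([ 0.571, -0.2
[... 639 characters left out ...]
.41980358] [[-1.     0.004  0.   ]
 [ 0.004  1.     0.   ]
 [-0.     0.    -1.   ]] [-0.02455634  0.50931189  0.40722374  1.46231853 -0.20797545  1.21233951
  1.97612853]
18.075 [ 0.6348 -0.2047  0.4198] [[-1.0, 0.004, 0.0], [0.004, 1.0, 0.0], [-0.0, 0.0, -1.0]] 0.532
green [212.  24.] [23, 26, 482] top [ 0.4884 -0.2479]
green [282.  24.] [24, 26, 471] top [ 0.4888 -0.177 ]
green [221.  38.] [32, 35, 311] top [ 0.5021 -0.239 ]
green [276.  40.] [32, 33, 287] top [ 0.5035 -0.1827]
green [235. 104.] [25, 28, 133] top [ 0.5678 -0.2259]
green [296. 106.] [25, 29, 173] top [ 0.5693 -0.1597]
green [226. 110.] [21, 22, 361] top [ 0.5734 -0.2361]
green [308. 110.] [21, 22, 363] top [ 0.5745 -0.1462]
```

View pics/g.png

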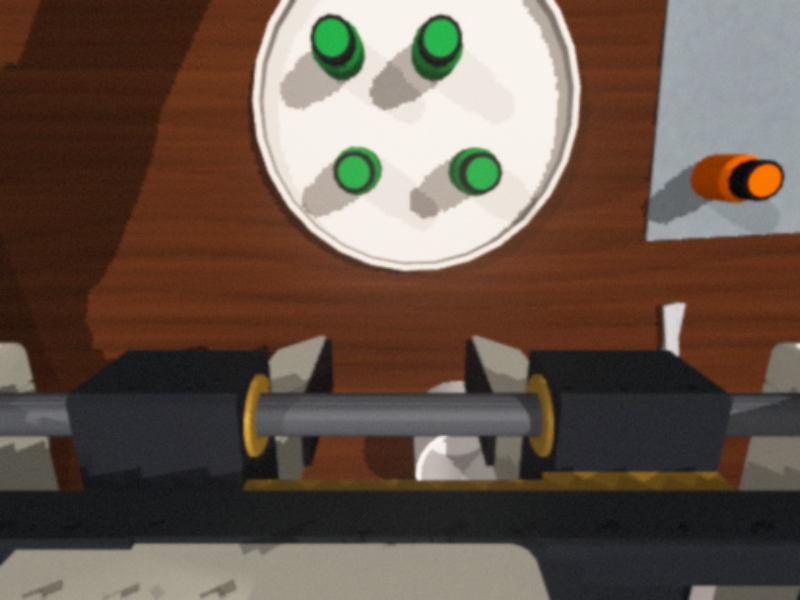

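The wrist view shows four upright green jars well inside the tray, at (334,38), (440,38), (357,171) and (476,171). Amber1 has not been disturbed, and the two remaining greens are still standing on the mat, at about (0.465, 0.238) and (0.56, 0.25).

```bash
python3 -c "
from cell import ctrl
print(ctrl.finish_job())"
```

```text
the job is handed in; nothing more can be done
None
```

I moved three green jars into the tray, so four now stand upright in it. The other two greens, the ambers and the tape roll stayed on the mat, and I handed the job in at about 18 s; no verdict was returned.

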